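Bond-check both ends of a shield cover and hang it on the rail

ROBOT

A 6-joint arm with a two-finger parallel gripper is mounted at the origin on the work surface. World frame = base frame: x ahead of the robot, y to its left, z up, the work surface at z = 0. Lengths are in mm, angles in degrees, forces in N, time in s.
With the tool pointing down it reaches from about 250 to 775 mm from the base axis. Payload 4 kg.
Tool frame: the origin (TCP) lies midway between the tips of the shut fingers; the grasp point (between the pads) lies 19 mm behind it (grasp_offset is the distance from the TCP to the grasp point, in mm); z points along the fingers, y is the line along which they close (so a half turn about z gives the same grasp; the last joint's range is limited). The gripper opens to 85 mm and grips with 20 to 120 N. Pads are 22 mm wide; open, the fingers measure 114 mm over their backs; the gripper's body (76 mm by 85 mm) begins 54 mm behind the grasp point. The pads swing forward as they close: fully open they stand 13 mm farther back than shut.
Start: joints at [70.64, 4.996, 78.535, -0, 96.463, -5.907], TCP at [127.965, 534.923, 231.341] pointing down, gripper open.
Joint ranges: [-177.83, 177.83], [-43.37, 116.18], [15.69, 146.23], [-61.86, 241.86], [9.47, 152.12], [-147.06, 147.06]. Speed limits (degrees/s): [159.86, 159.86, 180, 180, 180, 180].

INTERFACE

Orientations are given as a 3x3 rotation matrix whose columns are the frame's x, y, z axes.
In Python, from rig import state, capture, camera_params, hand_in, grasp_offset gives the robot as it stands. The module is installed in compiled form; this text tells all that it offers.
- The arm moves only by the tool play_rows, never from a script. Its arguments are lists of equal length, an entry for each row: "dp": the shift along the tool's x, y, z in m, a list of three; "yaw": the turn about the tool's z in rad. In form: {"dp": [[tx, ty, tz], ...], "yaw": [yaw, ...]}. A call has 1 to 8 rows; each row shifts and turns the commanded pose from where the row before left it, along the tool's axes as they then stand; what a row does not reach is not made up. A row lasts 1/8 s, in which the tool goes at most 62.5 mm and 10.7 degrees, less where a joint would pass 70% of its speed; a pose out of reach is approached as far as the arm can. A call is refused whole if a number of a shift passes 0.0625 or a number of a turn 0.188, either way. A call with a gripper value outside its range is refused whole. "jaw" is the closure, from -1 (fully open) to 1 (shut), set as the call begins (left out, the last holds). The fingers move at their own pace and stop on an object; the grip force is fixed at half the most. Time passes only in rows, so rows that do not move let the fingers close. It gives the time, the measured TCP pose, the force, the opening and the grip force at its end, in the units of the state.
- state(): the state, without advancing time (a new reading comes with each control period).
- capture(name): name is "scene" or "top"; returns the picture (400x640x3 uint8, red, green, blue); there is no depth.
- camera_params(name): a dict with "camera_matrix" (3x3 intrinsics, pixels), "k1" (the pictures are not rectified: a ray, as slopes to the right and down, at radius r is drawn at 1 + k1 r^2 times it, then the intrinsics apply), "T" (4x4, takes a point from camera to world coordinates). Camera axes: x right, y up, looking along -z (the intrinsics and any distortion apply to the point x, -y, -z); pixel columns grow to the right and rows downward; lengths in mm; the calibration is good to about 2 mm. A picture is of the moment at which its call begins. camera_params takes no time and is no camera call.
- hand_in(): hands the job in; it is judged then, once.
The state is a dict: "t": time; "q": joint angles; "qd": joint speeds; "effort": joint torques, N m; "tcp_pos": TCP position; "tool_rot": TCP orientation; "contact_force": force on the tool from outside, world axes, zero at the start; "torque": the same for the moment, N m; "opening": opening from 0.0 (shut) to 1.0 (fully open); "grip_force": force on a finger pad.
Only numpy, scipy, OpenCV 4.12 (cv2) and the standard library are available. Lean on these libraries where they do the work, as an engineer would, in place of code of your own. Each camera call takes 0.05 s, during which the arm holds its last target. There are 200 camera calls.

TASK

Check the U-shaped metal cover on the bond tester: keeping it upright and square to the tester, push its plain end against the middle of the sprung contact bar until the bar gives about 10 mm, hold it there for a second, then turn the cover end for end and do the same with the end that has the upturned tab. The bar must never be pushed right in to its stop. Then lower the cover over the horizontal rail so that it hangs astride it near the middle, resting on the bar of the rail before you let go, and leave the other things on the bench alone.

Things in the scene. Friction and masses are not known exactly. Their poses are not given: they have to be found in the camera images.
- cover: Bare aluminium cover, an upside-down U channel 120 long (x) x 56 wide (y) x 60 mm high, walls 4 mm, open below and at both ends (48 mm clear between its sides). Stands on its legs on the bench. Origin: middle of its footprint, level with the legs' lower edges; z up. 140 to 280 g. A tab 34 wide, 18 high, 4 mm thick stands up flush with its -x end; its +x end is plain.
- plain_end (a point): Centre of the cover's plain end face (cover x = +60 mm, 30 mm above the legs' lower edges).
- tab_end (a point): Centre of the cover's end face under the upturned tab (cover x = -60 mm, 30 mm above the legs' lower edges).
- tester: Bond tester, fixed: grey housing 130 (x) x 160 (y) x 70 mm high. Origin: bench level, middle of its front face; the housing lies at x 0 to 130 mm, the contact bar in front of it at negative x, so a cover is pushed along tester +x, over bare bench. The bar's carriage (black knob on top) is clamped; leave it alone.
- bar_zone (a point): Fixed point on the tester, 48 mm in front of the housing and 28 mm above the bench; axes as the tester's. The clamped carriage puts the untouched bar's front face anywhere from 15 mm before to 15 mm behind this point (tester x -62 to -33 mm), differently each time and not reported: find the bar by touch or sight.
- bar (a joint): How far the sprung brass contact bar is pushed in along tester +x, m: 0 untouched, 0.018 at its stop. An upright strip 100 wide (tester y, centred), 10 thick, from 10 to 46 mm above the bench. It starts to give at about 2 N and adds 0.7 N per mm (9 N at 10 mm, 15 N at the stop); it springs back when freed.
- rail: Fixed stand: a level square aluminium bar 24 x 24 mm in section, 240 mm long along the stand's y, top 140 mm above the bench, on a 24 mm square post at each end (inner faces 96 mm from the middle). Origin: bench level below the bar's middle. A cover hung on it rests with the inside of its top on the bar, legs' lower edges 84 mm above the bench.
- rail_mid (a point): Middle of the top face of the rail's bar, 140 mm above the bench; axes as the rail's.
- plug: Bystander: a small metal plug-in module, 76 x 18 x 12 mm, lying flat; origin under its middle.
- plug_tray: Bystander: a clear open tray 150 x 120 x 30 mm with modules in it; origin under its centre.
- screwdriver: Bystander: a screwdriver about 180 mm long lying on the bench along its x; origin on its underside.
Not all that is in view belongs to the job. What is shaped like the cover but pink is not meant.

How it is judged:
By the outcome, as a careful person would: the job done as asked, in the order asked, and still so for the second after the job is handed in, with the robot touching nothing.
It also fails if it takes over 72 s, if anything falls off the work surface, if the arm or the gripper's body presses on something with over 40 N, if the wrist force passes 120 N, or if a joint passes its speed limit or range.

## Working session

There is one attempt and no reset: what is moved stays moved. The work goes in short steps, Python scripts to look and compute and a tool call to move; the robot and the scene stay as the last step left them, time stands still between calls to the robot, and variables do not carry over. Pictures are saved under pics/ and viewed, at most 10 in all, crops included, and the job is handed in when it is done.

Besides the shell and the picture viewer there is one more tool, called after "Emit:" as name(argument=value, ...), one argument or row to a line, values as JSON. play_rows: Moves the arm, as the interface text tells. Its arguments: {"type":"object","properties":{"dp":{"type":"array"},"yaw":{"type":"array"},"jaw":{"type":"number"}},"required":["dp","yaw"]}

```bash
mkdir -p pics; cat > h.py <<'E'
import numpy as np, cv2, json
from rig import state, capture, camera_params, hand_in, grasp_offset
def shot(n,f):
    im=capture(n); cv2.imwrite('pics/'+f,im[:,:,::-1]); return im
def ray(n,uv):
    P=camera_params(n); K=np.array(P['camera_matrix']);T=np.array(P['T']);k=P['k1']
    d=np.linalg.solve(K,[uv[0],uv[1],1.])[:2]; s=d.copy()
    for _ in range(20): s=d/(1+k*(s@s))
    v=T[:3,:3]@np.array([s[0],-s[1],-1.]); return T[:3,3],v/np.linalg.norm(v)
def onz(n,uv,z):
    o,v=ray(n,uv); return o+v*(z-o[2])/v[2]
def tri(a,b):
    A=np.zeros((3,3));B=np.zeros(3)
    for n,uv in (a,b):
        o,v=ray(n,uv);M=np.eye(3)-np.outer(v,v);A+=M;B+=M@o
    return np.linalg.solve(A,B)
def proj(n,p):
    P=camera_params(n); K=np.array(P['camera_matrix']);T=np.array(P['T'])
    c=np.linalg.inv(T)@np.append(p,1.); s=np.array([c[0],-c[1]])/-c[2]; s=s*(1+P['k1']*(s@s)); return (K@np.append(s,1))[:2]
E
python3 - <<'E'
from h import *
print(state()['t'],grasp_offset)
for n in('scene','top'):
    shot(n,n+'0.png'); P=camera_params(n); print(P)
print(state()['tool_rot'],state()['t'])
E
```

```text
0.0 18.700000000000003
{'camera_matrix': array([[375.19388727,   0.        , 321.31827508],
       [  0.        , 375.19388727, 195.16391625],
       [  0.        ,   0.        ,   1.        ]]), 'k1': -0.08892548456587206, 'T': array([[-3.82535105e-01, -4.99807775e-01,  7.77083703e-01,
         1.26793366e+03],
       [ 9.23930901e-01, -2.03006846e-01,  3.24252849e-01,
         3.32381465e+02],
       [-4.31078390e-03,  8.42009744e-01,  5.39445093e-01,
         6.69351433e+02],
       [ 0.00000000e+00,  0.00000000e+00,  0.00000000e+00,
         1.00000000e+00]])}
{'camera_matrix': array([[423.23935736,   0.        , 321.60531356],
       [  0.        , 423.23935736, 192.02871008],
       [  0.        ,   0.        ,   1.        ]]), 'k1': -0.03324287843117369, 'T': array([[ 7.94837091e-03,  9.82566378e-01, -1.85742126e-01,
         2.81015036e+02],
       [-9.99872180e-01,  1.03861760e-02,  1.21553060e-02,
        -7.02373032e-01],
       [ 1.38725454e-02,  1.85621769e-01,  9.82523339e-01,
         1.21355476e+03],
       [ 0.00000000e+00,  0.00000000e+00,  0.00000000e+00,
         1.00000000e+00]])}
[[-9.72557615e-01  2.32661227e-01 -6.63374161e-04]
 [ 2.32662084e-01  9.72555777e-01 -1.90137582e-03]
 [ 2.02791941e-04 -2.00353955e-03 -9.99997972e-01]] 0.1
```

View pics/scene0.png

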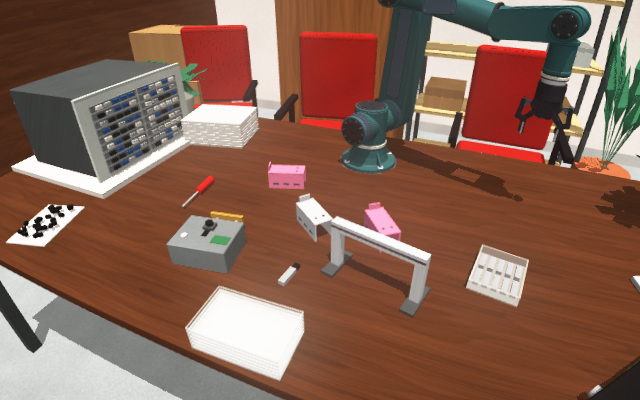

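View pics/top0.png

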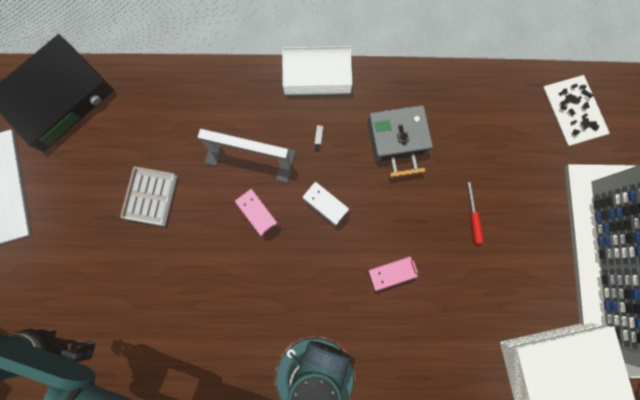

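Scene view: the bare-metal cover is at (313,215), with pink look-alikes at (287,176) and (382,222). The tester is at (207,240) and the rail at (380,245). In the top view the cover is at (326,203), the pinks at (256,213) and (393,273), the tester bar at (407,173) and the rail at (246,143). The unpainted one is the one meant. I'll confirm this in one enlarged crop.

```bash
python3 - <<'E'
import cv2,numpy as np
t=cv2.imread('pics/top0.png');s=cv2.imread('pics/scene0.png')
r=lambda im,x,y,w,h,k:cv2.resize(im[y:y+h,x:x+w],None,fx=k,fy=k,interpolation=cv2.INTER_CUBIC)
a=np.hstack([r(t,295,175,66,50,6),r(t,362,97,66,50,6)][:2])
b=np.hstack([r(s,285,190,66,50,6),r(t,362,140,66,50,6)])
cv2.imwrite('pics/c1.png',np.vstack([a,b]))
a=np.hstack([r(t,190,120,110,70,3.6),r(s,320,210,110,70,3.6)])
b=np.hstack([r(s,160,205,100,70,4),r(t,362,97,98,90,3.1)[:280]][:1])
cv2.imwrite('pics/c2.png',np.vstack([a,cv2.copyMakeBorder(b,0,0,0,a.shape[1]-b.shape[1],0)]))
E
```

```text
(no output)
```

View pics/c1.png

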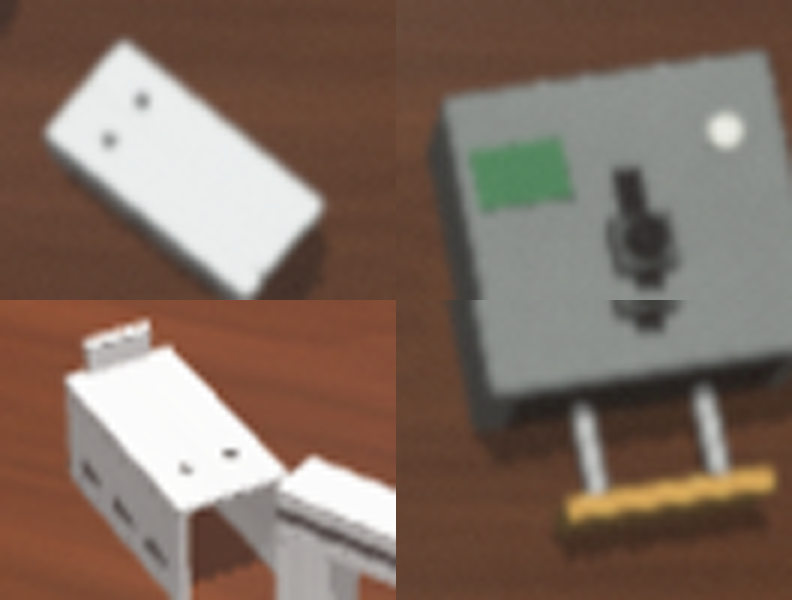

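View pics/c2.png

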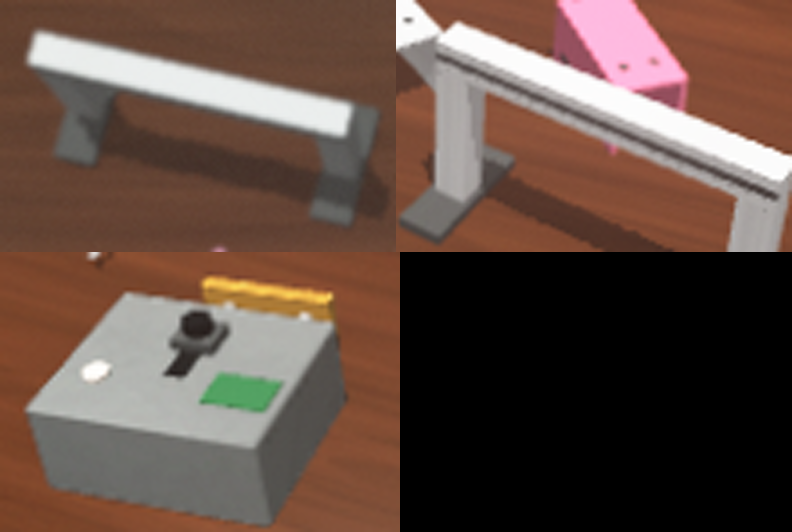

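c1 confirms the bare-metal cover, with two holes at its plain end (upper left in the top view) and the upright tab at the robot end. c2 shows the rail top, the tester and its brass bar clearly. Now I'll fit poses from corners in both views.

```bash
cat > fit.py <<'E'
from h import *
from scipy.optimize import least_squares
def fit(obs,g,freez=True):
    def f(q):
        c,s=np.cos(q[2]),np.sin(q[2]);r=[]
        for n,l,uv in obs:
            p=np.array([q[0]+c*l[0]-s*l[1],q[1]+s*l[0]+c*l[1],l[2]+q[3]]); r+=list(proj(n,p)-uv)
        return r
    R=least_squares(f,g,loss='soft_l1'); return R.x,np.round(np.array(f(R.x)).reshape(-1,2),1)
E
python3 - <<'E'
from fit import *
o='top';s='scene'
def show(n,obs,g):
    q,r=fit(obs,g);print(n,np.round(q[:2],1),'yaw',round(np.degrees(q[2]),2),'dz',round(q[3],1),r.tolist());return q
C=lambda a,b:(60*a,28*b,60)
show('cover',[(o,C(1,1),(302.1,196.6)),(o,C(1,-1),(315.2,181.3)),(o,C(-1,-1),(348.8,209.1)),(o,C(-1,1),(336.6,224.4)),
 (s,C(1,1),(332.1,219.6)),(s,C(1,-1),(315.1,225)),(s,C(-1,1),(313.3,197.6)),(s,C(-1,-1),(295.7,203)) ],[350,0,.7,0])
T=lambda a,b:(a,80*b,70)
q=show('tester',[(o,T(0,1),(377.3,155.1)),(o,T(130,1),(369.4,112.9)),(o,T(130,-1),(423.3,105.3)),
 (s,T(0,1),(243.3,222.8)),(s,T(0,-1),(190.8,214.8)),(s,T(130,1),(223.3,253.3)),(s,T(130,-1),(166.6,243.6))],[400,-200,0,0])
R=lambda a,b:(12*a,120*b,140)
show('rail',[(o,R(1,1),(199.3,128.5)),(o,R(-1,1),(197.4,136.8)),(o,R(1,-1),(287.4,148.2)),(o,R(-1,-1),(285.4,157.6)),
 (s,R(1,-1),(331.3,224.9)),(s,R(-1,-1),(336,215.7)),(s,R(1,1),(425,260.3))],[450,200,0,0])
c,sn=np.cos(q[2]),np.sin(q[2])
for l,n,uv in (('TL back',o,(390.7,172.8)),('TR back',o,(424.9,167.8)),('BL',o,(390.8,176.6)),('BR',o,(424.9,171)),('s R',s,(210.5,211.7)),('s L',s,(242.7,215))):
    d=onz(n,uv,46)[:2]-q[:2]; print(l,'tester xy',round(c*d[0]+sn*d[1],1),round(-sn*d[0]+c*d[1],1))
E
```

```text
cover [469.4 -25.4] yaw 50.58 dz -3.7 [[0.1, 0.1], [-0.0, 0.3], [-0.4, -0.2], [-1.1, 0.0], [0.3, -0.6], [-0.8, -0.1], [-0.7, 0.5], [-0.1, 0.1]]
tester [ 615.8 -249.9] yaw 9.47 dz -3.9 [[0.1, 0.9], [-0.2, -0.1], [0.2, -0.3], [0.8, -0.4], [0.3, -0.2], [-0.1, 0.5], [-1.1, 0.2]]
rail [614.8 196.7] yaw -12.79 dz -2.3 [[0.7, -0.0], [0.0, 0.1], [0.1, 0.4], [-0.2, -0.4], [-0.8, -3.6], [0.1, 0.7], [1.2, 0.3]]
TL back tester xy -49.2 47.6
TR back tester xy -49.8 -52.1
BL tester xy -60.1 49.4
BR tester xy -59.0 -50.2
s R tester xy -50.8 -49.4
s L tester xy -56.6 49.4
```

```bash
cat > go.py <<'E'
from h import *
import sys
# usage: go.py x y z toolyheading  -> delta in current tool axes (mm), yaw rad
s=state();R=np.array(s['tool_rot']);p=np.array(s['tcp_pos'])
a=[float(v) for v in sys.argv[1:]]
h=np.degrees(np.arctan2(R[1,1],R[0,1]))
print('t',round(s['t'],2),'p',np.round(p,1),'h',round(h,2),'q',np.round(s['q'],1),'F',np.round(s['contact_force'],1),'open',s['opening'])
if len(a)==4:
    dy=(h-a[3]+180)%360-180
    print('tool delta mm',np.round(R.T@(np.array(a[:3])-p),1),'yaw',round(np.radians(dy),3),'h-a',round(h-a[3],2))
E
python3 go.py 469.4 -25.4 200 -39.42
```

```text
t 0.1 p [127.8 534.5 230.3] h 76.55 q [70.6  5.  78.6 -0.  96.5 -5.9] F [-0.1 -0.8 -0. ] open 1.0022364781634536
tool delta mm [-462.5 -465.    31.1] yaw 2.024 h-a 115.97
```

Emit:
play_rows(
  dp=[
    [-0.029,-0.029,0],
    [-0.029,-0.029,0],
    [-0.029,-0.029,0],
    [-0.029,-0.029,0],
    [-0.029,-0.029,0],
    [-0.029,-0.029,0],
    [-0.029,-0.029,0],
    [-0.029,-0.029,0],
  ],
  yaw=[0,0,0,0,0,0,0,0],
  jaw=-1,
)

```text
t: 1.1
tcp_pos: [299.9, 254.0, 230.8]
tool_rot: [[-0.973, 0.232, -0.0], [0.232, 0.973, -0.0], [0.0, -0.0, -1.0]]
contact_force: [0.0, 0.5, -0.5]
opening: 1.0
grip_force: 0.0
```

Emit:
play_rows(
  dp=[
    [-0.029,-0.029,0],
    [-0.029,-0.029,0],
    [-0.029,-0.029,0],
    [-0.029,-0.029,0],
    [-0.029,-0.029,0],
    [-0.029,-0.029,0],
    [-0.029,-0.029,0],
    [-0.029,-0.029,0],
  ],
  yaw=[0,0,0,0,0,0,0,0],
)

```text
t: 2.1
tcp_pos: [471.6, -25.5, 230.8]
tool_rot: [[-0.973, 0.233, -0.001], [0.233, 0.973, 0.0], [0.001, 0.0, -1.0]]
contact_force: [0.3, -0.2, -0.5]
opening: 1.003
grip_force: 0.0
```

Emit:
play_rows(
  dp=[
    [0,0,0],
    [0,0,0],
    [0,0,0],
    [0,0,0],
    [0,0,0],
    [0,0,0],
    [0,0,0],
    [0,0,0],
  ],
  yaw=[0.18,0.18,0.18,0.18,0.18,0.18,0.18,0.18],
)

```text
t: 3.1
tcp_pos: [471.0, -24.2, 230.7]
tool_rot: [[0.11, 0.994, -0.001], [0.994, -0.11, 0.0], [0.0, -0.001, -1.0]]
contact_force: [0.4, 0.0, 0.3]
opening: 0.995
grip_force: 0.0
```

Emit:
play_rows(
  dp=[
    [0,0,0.01],
    [0,0,0.01],
    [0,0,0.01],
    [0,0,0],
  ],
  yaw=[0.18,0.18,0.18,0.044],
)

```text
t: 3.6
tcp_pos: [470.3, -24.1, 199.6]
tool_rot: [[0.637, 0.771, -0.003], [0.771, -0.637, 0.001], [-0.002, -0.003, -1.0]]
contact_force: [0.4, -0.1, -0.9]
opening: 1.001
grip_force: 0.0
```

```bash
python3 go.py 469.4 -25.4 200 -39.42; python3 - <<'E'
from h import *
t=shot('top','top1.png');s=shot('scene','scene1.png')
r=lambda im,x,y,w,h,k:cv2.resize(im[y:y+h,x:x+w,::-1],None,fx=k,fy=k,interpolation=cv2.INTER_CUBIC)
cv2.imwrite('pics/c3.png',np.hstack([r(t,280,150,95,100,4),r(s,270,130,95,100,4)]))
E
```

```text
t 3.6 p [470.3 -24.1 199.6] h -39.55 q [-9.8 -4.5 91.7  0.  93.  29.7] F [ 0.4 -0.1 -0.9] open 1.0013910661623189
tool delta mm [-1.6  0.1 -0.4] yaw -0.002 h-a -0.13
```

View pics/c3.png

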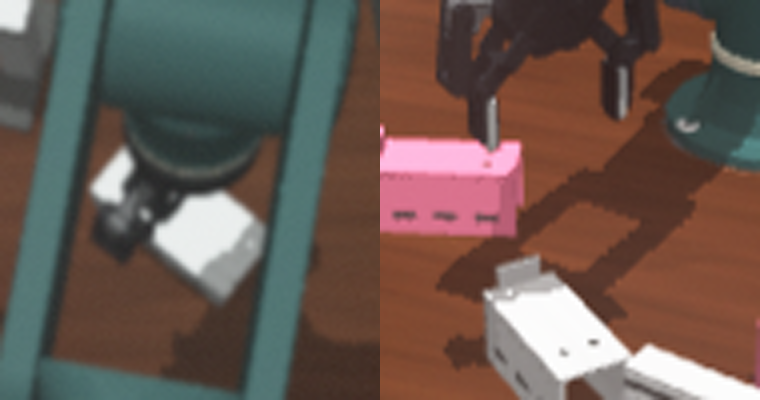

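c3: the gripper is above the bare cover. The fingers lie across its width and the tab end faces the robot. Descending.

Emit:
play_rows(
  dp=[
    [-0.0015,0,0.015],
    [0,0,0.02],
    [0,0,0.02],
    [0,0,0.02],
    [0,0,0.02],
    [0,0,0.02],
    [0,0,0.015],
    [0,0,0.01],
  ],
  yaw=[0,0,0,0,0,0,0,0],
)

```text
t: 4.7
tcp_pos: [469.8, -25.4, 60.0]
tool_rot: [[0.635, 0.773, -0.001], [0.773, -0.635, 0.0], [-0.001, -0.001, -1.0]]
contact_force: [0.2, 0.2, -0.1]
opening: 0.998
grip_force: 0.0
```

Emit:
play_rows(
  dp=[
    [0,0,0.01],
    [0,0,0.01],
    [0,0,0.01],
    [0,0,0.01],
    [0,0,0],
  ],
  yaw=[0,0,0,0,0],
)

```text
t: 5.32
tcp_pos: [469.5, -25.3, 20.2]
tool_rot: [[0.635, 0.773, -0.002], [0.773, -0.635, 0.0], [-0.001, -0.002, -1.0]]
contact_force: [0.1, 0.1, 0.1]
opening: 0.997
grip_force: 0.0
```

Emit:
play_rows(
  dp=[
    [0,0,0],
    [0,0,0],
    [0,0,0],
    [0,0,0],
    [0,0,0],
    [0,0,0],
  ],
  yaw=[0,0,0,0,0,0],
  jaw=1,
)

```text
t: 6.08
tcp_pos: [471.1, -25.6, 22.1]
tool_rot: [[0.635, 0.772, 0.002], [0.772, -0.635, -0.0], [0.001, 0.001, -1.0]]
contact_force: [0.1, 0.1, 5.3]
opening: 0.643
grip_force: 65.0
```

```bash
python3 go.py 469.4 -25.4 20 -39.42
```

```text
t 6.08 p [471.1 -25.6  22.1] h -39.42 q [-10.    3.3 105.2   0.   71.4  29.4] F [0.1 0.1 5.3] open 0.6432811820528322
tool delta mm [-0.9 -1.4  2.1] yaw -0.0 h-a -0.0
```

Emit:
play_rows(
  dp=[
    [0,0,-0.01],
    [0,0,-0.015],
    [0,0,-0.015],
    [0,0,0],
  ],
  yaw=[0,0,0,0],
)

```text
t: 6.58
tcp_pos: [471.7, -25.7, 63.4]
tool_rot: [[0.635, 0.773, 0.004], [0.773, -0.635, -0.001], [0.002, 0.004, -1.0]]
contact_force: [-0.1, -0.2, -2.1]
opening: 0.647
grip_force: 64.4
```

Emit:
play_rows(
  dp=[
    [-0.024,0.0195,0],
    [-0.024,0.0195,0],
    [-0.024,0.0195,0],
    [-0.024,0.0195,0],
    [-0.024,0.0195,0],
    [-0.024,0.0195,0],
    [-0.024,0.0195,0],
    [-0.024,0.0195,0],
  ],
  yaw=[0,0,0,0,0,0,0,0],
)

```text
t: 7.58
tcp_pos: [468.6, -273.6, 60.8]
tool_rot: [[0.635, 0.772, -0.001], [0.772, -0.635, 0.001], [0.0, -0.001, -1.0]]
contact_force: [-1.1, 0.4, -1.7]
opening: 0.642
grip_force: 64.3
```

Emit:
play_rows(
  dp=[
    [0,0,0],
    [0,0,0],
    [0,0,0],
    [0,0,0],
    [0,0,0],
    [0,0,0],
  ],
  yaw=[0.12,0.15,0.15,0.15,0.147,0],
)

```text
t: 8.32
tcp_pos: [468.6, -272.6, 60.8]
tool_rot: [[0.986, 0.167, -0.001], [0.167, -0.986, 0.001], [-0.001, -0.001, -1.0]]
contact_force: [-0.3, -1.5, -1.5]
opening: 0.65
grip_force: 64.5
```

```bash
python3 go.py 468.8 -274.4 25 -80.53; python3 - <<'E'
from h import *
t=shot('top','top2.png');s=shot('scene','scene2.png')
r=lambda im,x,y,w,h,k:cv2.resize(im[y:y+h,x:x+w,::-1],None,fx=k,fy=k,interpolation=cv2.INTER_CUBIC)
cv2.imwrite('pics/c4.png',np.hstack([r(t,360,100,78,110,5),r(s,160,130,78,110,5)]))
E
```

```text
t 8.32 p [ 468.6 -272.6   60.8] h -80.4 q [-36.2   9.6  93.3   0.   77.2  44.2] F [-0.3 -1.5 -1.5] open 0.6496790245589072
tool delta mm [-0.1  1.8 35.8] yaw 0.002 h-a 0.13
```

View pics/c4.png

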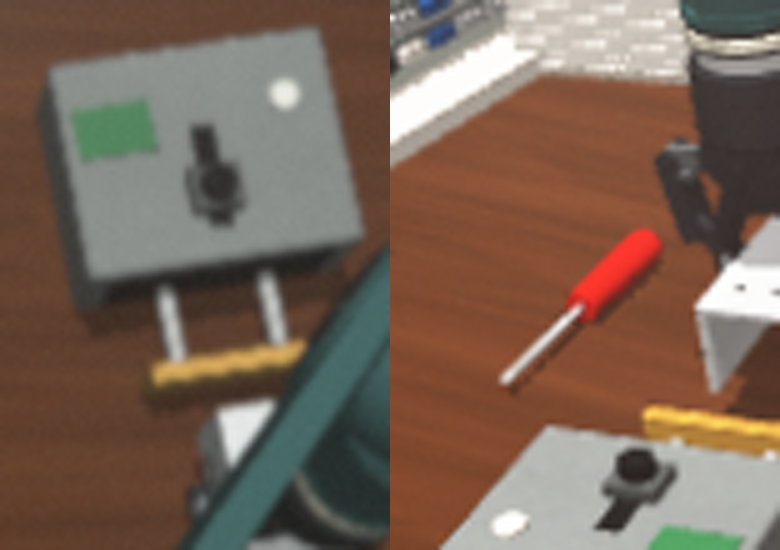

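c4: the cover is square in front of the brass bar and roughly centred on it. Lowering, then approaching.

Emit:
play_rows(
  dp=[
    [0,0.0018,0.008],
    [0,0,0.01],
    [0,0,0.01],
    [0,0,0.0075],
    [0,0,0],
    [0,0,0],
  ],
  yaw=[0.002,0,0,0,0,0],
)

```text
t: 9.18
tcp_pos: [469.5, -274.7, 26.0]
tool_rot: [[0.987, 0.163, 0.0], [0.163, -0.987, -0.0], [0.0, 0.0, -1.0]]
contact_force: [0.0, -0.6, -1.6]
opening: 0.647
grip_force: 64.5
```

Emit:
play_rows(
  dp=[
    [0.005,0,0],
    [0.005,0,0],
    [0.005,0,0],
    [0.005,0,0],
    [0.002,0,0],
    [0,0,0],
    [0,0,0],
  ],
  yaw=[0,0,0,0,0,0,0],
)

```text
t: 10.05
tcp_pos: [490.8, -271.0, 25.7]
tool_rot: [[0.987, 0.163, -0.0], [0.163, -0.987, 0.0], [-0.0, -0.0, -1.0]]
contact_force: [0.7, 1.0, -1.5]
opening: 0.646
grip_force: 64.5
```

```bash
python3 go.py 498.4 -269.5 25 -80.53
```

```text
t 10.05 p [ 490.8 -271.    25.7] h -80.62 q [-34.7  13.8  92.7   0.   73.6  45.9] F [ 0.7  1.  -1.5] open 0.6463294048105481
tool delta mm [ 7.7 -0.2  0.7] yaw -0.002 h-a -0.09
```

Emit:
play_rows(
  dp=[
    [0.0015,0,0],
    [0.0015,0,0],
    [0.0015,0,0],
    [0.0015,0,0],
    [0.0015,0,0],
    [0.0015,0,0],
    [0,0,0],
  ],
  yaw=[0,0,0,0,0,0,0],
)

```text
t: 10.92
tcp_pos: [499.9, -269.5, 25.7]
tool_rot: [[0.987, 0.163, -0.0], [0.163, -0.987, 0.0], [-0.0, -0.0, -1.0]]
contact_force: [0.8, 0.2, -2.2]
opening: 0.649
grip_force: 64.5
```

Emit:
play_rows(
  dp=[
    [0.0015,0,0],
    [0.0015,0,0],
    [0,0,0],
  ],
  yaw=[0,0,0],
)

```text
t: 11.3
tcp_pos: [502.3, -269.1, 25.8]
tool_rot: [[0.987, 0.163, -0.001], [0.163, -0.987, 0.0], [-0.001, -0.0, -1.0]]
contact_force: [-3.4, 0.4, -0.6]
opening: 0.646
grip_force: 64.6
```

```bash
python3 go.py
```

```text
t 11.3 p [ 502.3 -269.1   25.8] h -80.62 q [-33.9  14.9  91.3  -0.   73.9  46.8] F [-3.4  0.4 -0.6] open 0.6459737842258824
```

Emit:
play_rows(
  dp=[
    [0.0015,0,0],
    [0.0015,0,0],
    [0.0015,0,0],
    [0,0,0],
  ],
  yaw=[0,0,0,0],
)

```text
t: 11.8
tcp_pos: [506.3, -268.4, 25.8]
tool_rot: [[0.987, 0.163, -0.002], [0.163, -0.987, 0.0], [-0.002, -0.0, -1.0]]
contact_force: [-7.1, -0.4, 2.1]
opening: 0.647
grip_force: 64.7
```

Emit:
play_rows(
  dp=[
    [0.0015,0,0],
    [0.0015,0,0],
    [0,0,0],
  ],
  yaw=[0,0,0],
)

```text
t: 12.18
tcp_pos: [508.7, -268.0, 25.8]
tool_rot: [[0.987, 0.163, -0.004], [0.163, -0.987, 0.0], [-0.003, -0.001, -1.0]]
contact_force: [-7.9, -0.3, 3.1]
opening: 0.651
grip_force: 64.8
```

```bash
python3 go.py; python3 - <<'E'
from h import *
f=[];p=[]
for i in range(4):
    shot('top','top3.png'); s=state(); f.append(s['contact_force']);p.append(s['tcp_pos'])
print(np.mean(f,0),np.mean(p,0),s['t'])
E
```

```text
t 12.18 p [ 508.7 -268.    25.8] h -80.62 q [-33.4  15.6  90.4  -0.1  74.2  47.3] F [-7.9 -0.3  3.1] open 0.6508190746029275
[-8.25804098 -0.44282321  2.16641026] [ 508.67371772 -267.9962521    25.79320159] 12.375
```

Emit:
play_rows(
  dp=[
    [0.0013,0,0],
    [0,0,0],
    [0,0,0],
    [0,0,0],
  ],
  yaw=[0,0,0,0],
)

```text
t: 12.88
tcp_pos: [509.7, -267.8, 25.8]
tool_rot: [[0.987, 0.163, -0.004], [0.163, -0.987, 0.0], [-0.004, -0.001, -1.0]]
contact_force: [-9.3, -0.3, 3.8]
opening: 0.647
grip_force: 64.9
```

```bash
python3 - <<'E'
from h import *
f=[];p=[]
for i in range(3):
    s=state(); f.append(s['contact_force']);p.append(s['tcp_pos']); im=shot('scene','scene3.png')
print(np.mean(f,0),np.mean(p,0),s['t'],s['torque'])
cv2.imwrite('pics/c5.png',cv2.resize(im[150:250,170:290,::-1],None,fx=6,fy=6,interpolation=cv2.INTER_CUBIC))
E
```

```text
[-9.02682915 -0.28495635  3.54677164] [ 509.70562847 -267.81464984   25.81218912] 12.975 [-0.1126826   1.14166789 -0.05020747]
```

View pics/c5.png

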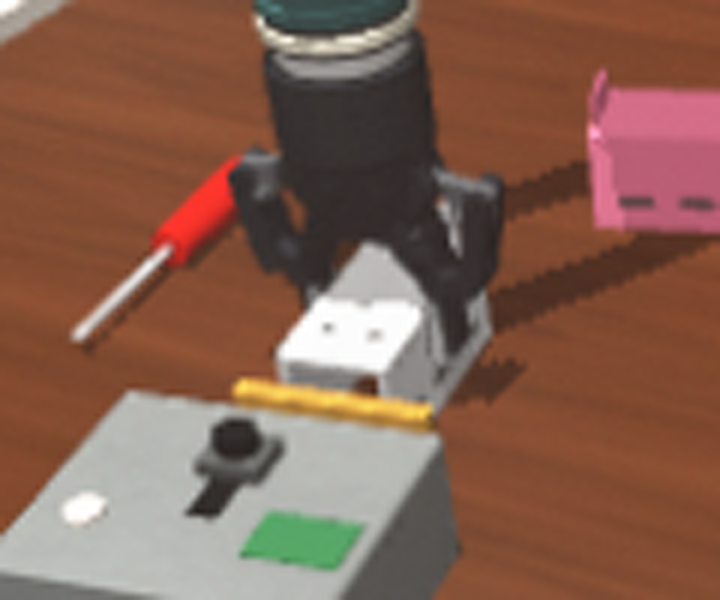

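c5: the plain end presses the brass bar, upright and centred on it, with about 9.1 N, which is about 10 mm. Holding here, then backing off, lifting and turning.

Emit:
play_rows(
  dp=[
    [0,0,0],
    [0,0,0],
    [0,0,0],
    [0,0,0],
    [0,0,0],
    [0,0,0],
    [0,0,0],
    [0,0,0],
  ],
  yaw=[0,0,0,0,0,0,0,0],
)

```text
t: 14.02
tcp_pos: [509.7, -267.8, 25.8]
tool_rot: [[0.987, 0.163, -0.004], [0.163, -0.987, 0.0], [-0.004, -0.001, -1.0]]
contact_force: [-9.2, -0.2, 3.1]
opening: 0.646
grip_force: 64.9
```

Emit:
play_rows(
  dp=[
    [-0.004,0,0],
    [-0.008,0,0],
    [-0.01,0,0],
    [-0.01,0,0],
    [-0.01,0,-0.01],
    [-0.008,0,-0.01],
    [0,0,-0.01],
    [0,0,0],
  ],
  yaw=[0,0,0,0,0,0,0,0],
)

```text
t: 15.02
tcp_pos: [463.3, -276.5, 57.7]
tool_rot: [[0.987, 0.163, 0.003], [0.163, -0.987, -0.002], [0.003, 0.003, -1.0]]
contact_force: [0.6, 0.1, -2.0]
opening: 0.648
grip_force: 64.4
```

Emit:
play_rows(
  dp=[
    [0,0,0],
    [0,0,0],
    [0,0,0],
    [0,0,0],
    [0,0,0],
    [0,0,0],
    [0,0,0],
    [0,0,0],
  ],
  yaw=[-0.15,-0.17,-0.17,-0.17,-0.17,-0.17,-0.17,-0.17],
)

```text
t: 16.02
tcp_pos: [462.4, -275.5, 55.5]
tool_rot: [[0.061, 0.998, -0.0], [0.998, -0.061, 0.0], [0.0, -0.0, -1.0]]
contact_force: [0.1, 0.1, -1.3]
opening: 0.651
grip_force: 64.1
```

Emit:
play_rows(
  dp=[
    [0,0,0],
    [0,0,0],
    [0,0,0],
    [0,0,0],
    [0,0,0],
    [0,0,0],
    [0,0,0],
    [0,0,0],
  ],
  yaw=[-0.17,-0.17,-0.17,-0.17,-0.17,-0.17,-0.17,-0.17],
)

```text
t: 17.02
tcp_pos: [462.3, -275.5, 55.5]
tool_rot: [[-0.963, 0.268, -0.0], [0.268, 0.963, 0.0], [0.0, 0.0, -1.0]]
contact_force: [0.3, -0.2, -1.6]
opening: 0.645
grip_force: 64.0
```

Emit:
play_rows(
  dp=[
    [0,0,0],
    [0,0,0],
    [0,0,0],
    [0,0,0],
  ],
  yaw=[-0.17,-0.17,-0.1,0],
)

```text
t: 17.52
tcp_pos: [462.3, -275.6, 55.5]
tool_rot: [[-0.987, -0.161, -0.0], [-0.161, 0.987, 0.0], [0.0, 0.0, -1.0]]
contact_force: [0.6, -0.1, -1.7]
opening: 0.645
grip_force: 64.1
```

```bash
python3 go.py 468.8 -274.4 25.8 99.47; python3 - <<'E'
from h import *
t=shot('top','top4.png');s=shot('scene','scene4.png')
r=lambda im,x,y,w,h,k:cv2.resize(im[y:y+h,x:x+w,::-1],None,fx=k,fy=k,interpolation=cv2.INTER_CUBIC)
cv2.imwrite('pics/c6.png',np.hstack([r(t,365,140,66,90,6),r(s,195,150,66,90,6)]))
E
```

```text
t 17.52 p [ 462.3 -275.6   55.5] h 99.25 q [ -36.8    9.4   94.2    0.    76.4 -136.1] F [ 0.6 -0.1 -1.7] open 0.6452194872392001
tool delta mm [-6.6  0.1 29.7] yaw -0.004 h-a -0.22
```

View pics/c6.png

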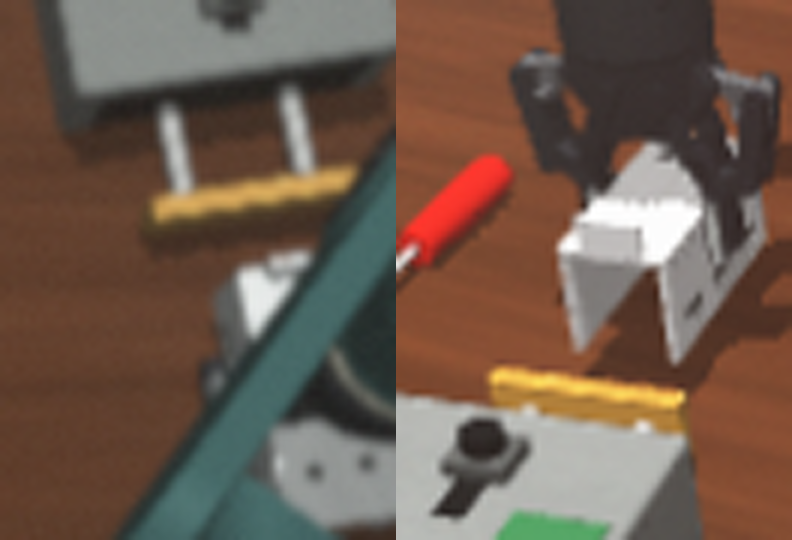

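c6: the tab end now faces the bar, square, and the untouched bar has sprung back. Lowering and approaching.

Emit:
play_rows(
  dp=[
    [0,0,0.006],
    [0,0,0.01],
    [0,0,0.01],
    [-0.005,0,0.004],
    [-0.006,0,0],
    [-0.006,0,0],
    [-0.006,0,0],
    [-0.004,0,0],
  ],
  yaw=[-0.004,0,0,0,0,0,0,0],
)

```text
t: 18.62
tcp_pos: [489.5, -271.3, 26.1]
tool_rot: [[-0.986, -0.166, 0.001], [-0.166, 0.986, -0.0], [-0.001, -0.0, -1.0]]
contact_force: [-0.6, -0.0, -2.1]
opening: 0.651
grip_force: 64.1
```

Emit:
play_rows(
  dp=[
    [0,0,0],
    [0,0,0],
  ],
  yaw=[0,0],
)

```text
t: 18.88
tcp_pos: [488.6, -271.3, 25.8]
tool_rot: [[-0.986, -0.165, -0.0], [-0.165, 0.986, 0.0], [0.0, 0.0, -1.0]]
contact_force: [0.0, -0.4, -2.1]
opening: 0.652
grip_force: 64.1
```

```bash
python3 go.py 498.4 -269.5 25.8 99.47
```

```text
t 18.88 p [ 488.6 -271.3   25.8] h 99.52 q [ -34.8   13.6   92.9   -0.    73.5 -134.4] F [ 0.  -0.4 -2.1] open 0.6515451478576446
tool delta mm [-9.9  0.1 -0. ] yaw 0.001 h-a 0.05
```

Emit:
play_rows(
  dp=[
    [-0.0015,0,0],
    [-0.0015,0,0],
    [-0.0015,0,0],
    [-0.0015,0,0],
    [-0.0015,0,0],
    [-0.0015,0,0],
    [0,0,0],
  ],
  yaw=[0,0,0,0,0,0,0],
)

```text
t: 19.75
tcp_pos: [497.8, -269.8, 25.8]
tool_rot: [[-0.986, -0.166, 0.0], [-0.166, 0.986, 0.0], [-0.0, 0.0, -1.0]]
contact_force: [-0.3, 0.3, -2.3]
opening: 0.647
grip_force: 64.1
```

Emit:
play_rows(
  dp=[
    [-0.0015,0,0],
    [-0.0015,0,0],
    [-0.0015,0,0],
    [0,0,0],
  ],
  yaw=[0,0,0,0],
)

```text
t: 20.25
tcp_pos: [501.6, -269.1, 25.8]
tool_rot: [[-0.986, -0.165, -0.001], [-0.165, 0.986, -0.0], [0.001, 0.0, -1.0]]
contact_force: [-2.2, 0.4, 0.1]
opening: 0.647
grip_force: 64.3
```

Emit:
play_rows(
  dp=[
    [-0.0015,0,0],
    [-0.0015,0,0],
    [0,0,0],
  ],
  yaw=[0,0,0],
)

```text
t: 20.62
tcp_pos: [504.7, -268.6, 25.8]
tool_rot: [[-0.986, -0.165, -0.001], [-0.165, 0.986, 0.0], [0.001, 0.0, -1.0]]
contact_force: [-5.0, -0.4, 0.7]
opening: 0.649
grip_force: 64.4
```

Emit:
play_rows(
  dp=[
    [-0.0015,0,0],
    [-0.0015,0,0],
    [-0.0015,0,0],
    [0,0,0],
  ],
  yaw=[0,0,0,0],
)

```text
t: 21.12
tcp_pos: [508.3, -268.0, 25.8]
tool_rot: [[-0.986, -0.165, -0.003], [-0.165, 0.986, 0.0], [0.003, 0.0, -1.0]]
contact_force: [-7.2, -0.3, 2.5]
opening: 0.651
grip_force: 64.7
```

```bash
python3 - <<'E'
from h import *
f=[];p=[]
for i in range(4):
    s=state(); f.append(s['contact_force']);p.append(s['tcp_pos']); im=capture('scene')
print(np.mean(f,0),np.mean(p,0),s['t'],s['torque'])
E
```

```text
[-6.97864    -0.73876819  2.54277959] [ 508.31326477 -267.98336867   25.80311593] 21.275 [-0.09444968  1.02192042 -0.15449837]
```

Emit:
play_rows(
  dp=[
    [-0.0013,0,0],
    [-0.0013,0,0],
    [0,0,0],
    [0,0,0],
  ],
  yaw=[0,0,0,0],
)

```text
t: 21.82
tcp_pos: [510.3, -267.6, 25.8]
tool_rot: [[-0.986, -0.165, -0.004], [-0.165, 0.986, 0.0], [0.004, 0.001, -1.0]]
contact_force: [-9.0, -0.0, 3.1]
opening: 0.646
grip_force: 64.8
```

```bash
python3 - <<'E'
from h import *
f=[];p=[]
for i in range(4):
    s=state(); f.append(s['contact_force']);p.append(s['tcp_pos']); im=shot('scene','scene5.png')
print(np.mean(f,0),np.mean(p,0),s['t'],s['torque'])
E
```

```text
[-8.79513359 -0.39135498  3.04151427] [ 510.34332368 -267.62724796   25.83575114] 21.975 [-0.13510679  1.14156716 -0.17349253]
```

Force is 8.9 N, about 10 mm in. Holding, then backing off and lifting.

Emit:
play_rows(
  dp=[
    [0,0,0],
    [0,0,0],
    [0,0,0],
    [0,0,0],
    [0,0,0],
    [0,0,0],
    [0,0,0],
    [0,0,0],
  ],
  yaw=[0,0,0,0,0,0,0,0],
)

```text
t: 23.02
tcp_pos: [510.3, -267.6, 25.8]
tool_rot: [[-0.986, -0.165, -0.004], [-0.165, 0.986, 0.0], [0.004, 0.001, -1.0]]
contact_force: [-7.9, -1.0, 3.0]
opening: 0.649
grip_force: 64.8
```

Emit:
play_rows(
  dp=[
    [0.004,0,0],
    [0.008,0,0],
    [0.01,0,0],
    [0.01,0,0],
    [0.01,0,-0.01],
    [0.008,0,-0.02],
    [0,0,-0.03],
    [0,0,-0.03],
  ],
  yaw=[0,0,0,0,0,0,0,0],
)

```text
t: 24.02
tcp_pos: [462.4, -275.8, 117.4]
tool_rot: [[-0.986, -0.165, 0.001], [-0.165, 0.986, -0.0], [-0.001, -0.001, -1.0]]
contact_force: [0.5, -0.4, -1.8]
opening: 0.649
grip_force: 64.4
```

Emit:
play_rows(
  dp=[
    [0,0,-0.03],
    [0,0,-0.03],
    [0,0,-0.02],
    [0,0,0],
    [0,0,0],
    [0,0,0],
    [0,0,0],
    [0,0,0],
  ],
  yaw=[0.1,0.17,0.17,0.17,0.17,0.17,0.17,0.17],
)

```text
t: 25.02
tcp_pos: [462.5, -275.8, 196.7]
tool_rot: [[-0.427, 0.904, 0.001], [0.904, 0.427, -0.001], [-0.001, 0.001, -1.0]]
contact_force: [0.5, -0.5, -1.3]
opening: 0.65
grip_force: 64.6
```

Emit:
play_rows(
  dp=[
    [0,0,0],
    [0,0,0],
    [0,0,0],
    [0,0,0],
    [0,0,0],
  ],
  yaw=[0.17,0.17,0.17,0.16,0],
)

```text
t: 25.65
tcp_pos: [462.6, -275.7, 196.5]
tool_rot: [[0.219, 0.976, 0.001], [0.976, -0.219, -0.0], [-0.0, 0.001, -1.0]]
contact_force: [-0.5, 0.7, -1.0]
opening: 0.65
grip_force: 64.5
```

```bash
python3 go.py 614.8 196.7 195 -12.79
```

```text
t 25.65 p [ 462.6 -275.7  196.5] h -12.67 q [-36.8   4.   83.5   0.   92.4 -24.2] F [-0.5  0.7 -1. ] open 0.6501671971216678
tool delta mm [494.3  44.9   1.5] yaw 0.002 h-a 0.12
```

Emit:
play_rows(
  dp=[
    [0.02,0.0028,0],
    [0.031,0.0028,0],
    [0.031,0.0028,0],
    [0.031,0.0028,0],
    [0.031,0.0028,0],
    [0.031,0.0028,0],
    [0.031,0.0028,0],
    [0.031,0.0028,0],
  ],
  yaw=[0.002,0,0,0,0,0,0,0],
)

```text
t: 26.65
tcp_pos: [537.6, -48.7, 196.3]
tool_rot: [[0.22, 0.975, 0.001], [0.975, -0.22, 0.0], [0.0, 0.001, -1.0]]
contact_force: [0.6, 0.8, -1.9]
opening: 0.647
grip_force: 64.5
```

Emit:
play_rows(
  dp=[
    [0.031,0.0028,0],
    [0.031,0.0028,0],
    [0.031,0.0028,0],
    [0.031,0.0028,0],
    [0.031,0.0028,0],
    [0.031,0.0028,0],
    [0.031,0.0028,0],
    [0.031,0.0028,0],
  ],
  yaw=[0,0,0,0,0,0,0,0],
)

```text
t: 27.65
tcp_pos: [614.8, 188.0, 196.2]
tool_rot: [[0.22, 0.975, 0.001], [0.975, -0.22, 0.0], [0.0, 0.001, -1.0]]
contact_force: [-0.0, -0.5, -1.1]
opening: 0.649
grip_force: 64.5
```

Emit:
play_rows(
  dp=[
    [0.009,0,0],
    [0,0,0],
    [0,0,0],
  ],
  yaw=[0,0,0],
)

```text
t: 28.02
tcp_pos: [616.4, 194.8, 196.0]
tool_rot: [[0.224, 0.975, 0.0], [0.975, -0.224, -0.001], [-0.0, 0.0, -1.0]]
contact_force: [0.1, 0.5, -1.5]
opening: 0.651
grip_force: 64.5
```

```bash
python3 go.py 614.8 196.7 195 -12.79; python3 - <<'E'
from h import *
t=shot('top','top6.png');s=shot('scene','scene6.png')
r=lambda im,x,y,w,h,k:cv2.resize(im[y:y+h,x:x+w,::-1],None,fx=k,fy=k,interpolation=cv2.INTER_CUBIC)
cv2.imwrite('pics/c7.png',np.hstack([r(t,185,95,120,140,3.3),r(s,320,160,120,140,3.3)]))
E
```

```text
t 28.02 p [616.4 194.8 196. ] h -12.92 q [12.5 17.9 67.4 -0.  94.7 25.4] F [ 0.1  0.5 -1.5] open 0.6512727225544834
tool delta mm [ 1.5 -2.   1. ] yaw -0.002 h-a -0.13
```

View pics/c7.png

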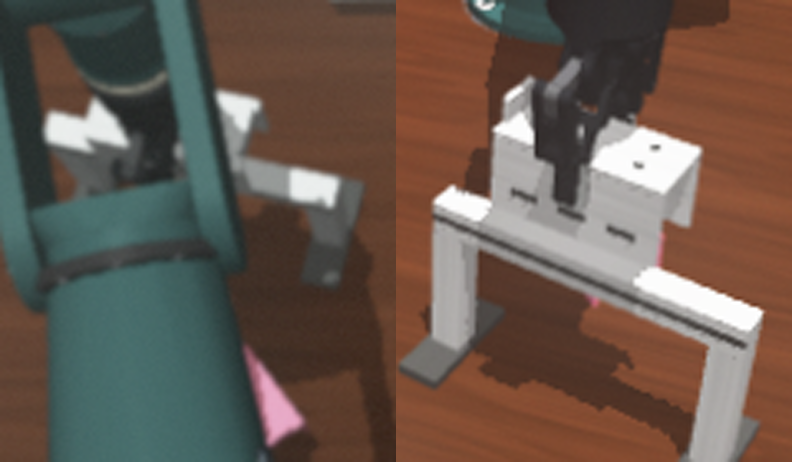

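c7: the cover is above the rail, centred and parallel to it, with its legs about to straddle the bar. Lowering with force checks.

Emit:
play_rows(
  dp=[
    [0.0015,-0.002,0.005],
    [0,0,0.01],
    [0,0,0.01],
    [0,0,0.01],
    [0,0,0.01],
    [0,0,0],
  ],
  yaw=[-0.002,0,0,0,0,0],
)

```text
t: 28.88
tcp_pos: [614.2, 197.6, 149.1]
tool_rot: [[0.221, 0.975, -0.003], [0.975, -0.221, -0.001], [-0.001, -0.003, -1.0]]
contact_force: [0.4, -0.1, -2.6]
opening: 0.644
grip_force: 64.5
```

Emit:
play_rows(
  dp=[
    [0,0,0.008],
    [0,0,0.008],
    [0,0,0.008],
    [0,0,0.007],
    [0,0,0.003],
    [0,0,0],
    [0,0,0],
  ],
  yaw=[0,0,0,0,0,0,0],
)

```text
t: 29.75
tcp_pos: [615.2, 197.9, 117.2]
tool_rot: [[0.221, 0.975, 0.001], [0.975, -0.221, 0.0], [0.0, 0.001, -1.0]]
contact_force: [-0.0, -0.3, -2.1]
opening: 0.65
grip_force: 64.5
```

```bash
python3 go.py 614.8 196.7 106 -12.79
```

```text
t 29.75 p [615.2 197.9 117.2] h -12.78 q [12.8 19.7 74.1  0.  86.2 25.6] F [-0.  -0.3 -2.1] open 0.6501132009694063
tool delta mm [-1.2 -0.1 11.2] yaw 0.0 h-a 0.01
```

Emit:
play_rows(
  dp=[
    [0,0,0.002],
    [0,0,0.002],
    [0,0,0.002],
    [0,0,0.002],
    [0,0,0.001],
    [0,0,0],
  ],
  yaw=[0,0,0,0,0,0],
)

```text
t: 30.5
tcp_pos: [614.9, 197.8, 107.7]
tool_rot: [[0.221, 0.975, -0.0], [0.975, -0.221, 0.0], [-0.0, -0.0, -1.0]]
contact_force: [0.3, -0.7, -1.0]
opening: 0.649
grip_force: 64.5
```

Emit:
play_rows(
  dp=[
    [0,0,0.001],
    [0,0,0.001],
    [0,0,0],
  ],
  yaw=[0,0,0],
)

```text
t: 30.88
tcp_pos: [615.1, 197.8, 106.1]
tool_rot: [[0.221, 0.975, 0.0], [0.975, -0.221, 0.0], [0.0, 0.0, -1.0]]
contact_force: [-0.5, 0.1, -1.0]
opening: 0.648
grip_force: 64.6
```

Emit:
play_rows(
  dp=[
    [0,0,0.001],
    [0,0,0.0005],
    [0,0,0],
  ],
  yaw=[0,0,0],
)

```text
t: 31.25
tcp_pos: [615.1, 197.8, 106.2]
tool_rot: [[0.221, 0.975, 0.001], [0.975, -0.221, 0.0], [0.001, 0.001, -1.0]]
contact_force: [-2.4, -0.2, 5.3]
opening: 0.648
grip_force: 65.0
```

```bash
python3 - <<'E'
from h import *
f=[];p=[]
for i in range(4):
    s=state(); f.append(s['contact_force']);p.append(s['tcp_pos']); im=capture('scene')
print(np.mean(f,0),np.mean(p,0),s['t'],s['torque'])
E
```

```text
[-3.04585862 -0.541515    5.34423869] [615.12899526 197.84783543 106.13852676] 31.4 [-0.09989126  0.52550854  0.05422836]
```

The cover is resting on the rail: z stopped at 106 and Fz reversed from -1.7 to +5.3 N. Releasing.

Emit:
play_rows(
  dp=[
    [0,0,0],
    [0,0,0],
    [0,0,0],
    [0,0,0],
    [0,0,0],
    [0,0,0],
  ],
  yaw=[0,0,0,0,0,0],
  jaw=-1,
)

```text
t: 32.2
tcp_pos: [615.0, 197.8, 104.3]
tool_rot: [[0.221, 0.975, 0.0], [0.975, -0.221, 0.0], [0.0, 0.0, -1.0]]
contact_force: [0.8, 0.2, -0.1]
opening: 1.002
grip_force: 0.0
```

Emit:
play_rows(
  dp=[
    [0,0,-0.005],
    [0,0,-0.01],
    [0,0,-0.01],
    [0,0,-0.015],
    [0,0,-0.02],
    [0,0,-0.02],
    [0,0,-0.02],
    [0,0,-0.02],
  ],
  yaw=[0,0,0,0,0,0,0,0],
)

```text
t: 33.2
tcp_pos: [615.2, 197.8, 226.7]
tool_rot: [[0.221, 0.975, 0.002], [0.975, -0.221, 0.0], [0.001, 0.002, -1.0]]
contact_force: [-0.5, 1.0, 0.1]
opening: 0.998
grip_force: 0.0
```

Emit:
play_rows(
  dp=[
    [0,-0.02,-0.02],
    [0,-0.03,0],
    [0,-0.03,0],
    [0,-0.03,0],
    [0,-0.03,0],
    [0,0,0],
    [0,0,0],
  ],
  yaw=[0,0,0,0,0,0,0],
)

```text
t: 34.08
tcp_pos: [479.1, 228.7, 245.5]
tool_rot: [[0.221, 0.975, 0.002], [0.975, -0.221, 0.0], [0.001, 0.002, -1.0]]
contact_force: [0.7, 0.4, 0.3]
opening: 0.999
grip_force: 0.0
```

```bash
python3 go.py; python3 - <<'E'
from h import *
t=shot('top','top8.png');s=shot('scene','scene8.png')
r=lambda im,x,y,w,h,k:cv2.resize(im[y:y+h,x:x+w,::-1],None,fx=k,fy=k,interpolation=cv2.INTER_CUBIC)
cv2.imwrite('pics/c8.png',np.hstack([r(t,185,95,120,140,3.3),r(s,320,180,120,140,3.3)]))
E
```

```text
t 34.08 p [479.1 228.7 245.5] h -12.78 q [19.4  2.3 79.8 -0.  97.8 32.2] F [0.7 0.4 0.3] open 0.9989506070046669
```

View pics/c8.png

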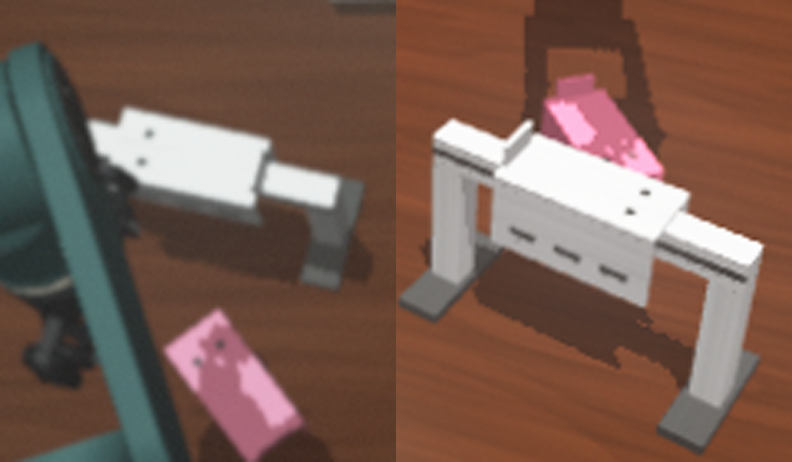

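c8: the cover hangs level astride the rail, near its middle. The pink covers are untouched and the gripper is clear.

```bash
python3 -c "from rig import hand_in; print(hand_in())"
```

```text
the job is handed in; nothing more can be done
None
```

I handed the job in at about 34 s of the 72 s: plain end, then tab end, each pushed the bar in about 10 mm (about 9 N, judged from wrist force and tool travel) and held for over a second, and the cover now hangs level astride the rail near its middle, nothing else touched.

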